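# Put the flat battery pack on the free charger

## Task

Charge the battery pack that stands by itself on the table: turn it over so that its contacts face down, set it down gently between the guides of the empty charger and slide it, contact end first, fully home so that it presses the orange contact block in. Leave it released there, flat on the charger, and leave the pack on the other charger alone.

Things in the scene. Friction and masses are not known exactly. Their poses are not given: they have to be found in the camera images.
- pack: black slide-on power-tool battery to charge, the only one standing on the table itself, contacts up; 0.55 to 0.9 kg. Origin: centre of its flat underside; z: underside to contact face; y: red latch end (-) to contact end (+). Base block x -33..33, y -57..60, z 0..58 mm: grip it across x (66 mm). Centre of mass about y 2, z 36 mm. Its flat +y end is steady to stand it on.
- pack_face (a point): centre of the pack's contact face, at pack (0, 0, 84 mm). The face belongs to a grey top block, narrower than the base: x -28..28, y -45..56, z 58..80 mm; two rails on it (out to x +-27, y -41..44) reach z 84, and the pack lies on them when upside down.
- pack_latch (a point): middle of the pack's red latch, at pack (0, -52, 62 mm). The latch is rigid and sticks out 3 mm past the base block: x -23..23, y -60..-44, z 55..69 mm.
- charger: the empty charger, fixed: black box 160 x 108 mm. Origin: centre of its underside; x: slide direction, from the open mouth (-x, to the robot's right) to the contact tower (+x). Grey deck at z 42 mm. Guide walls to z 62 mm, 60 mm apart inside, 80 outside, x -54..68, with outward-sloping tops and a flared mouth from x -77: the pack's 56 mm top block goes between them.
- charger_seat (a point): on the deck of the empty charger, at charger (0, 0, 42 mm): pack_face lies here (0 to 2 mm further on in x) when the pack is fully home, upside down, pack y along charger x, pack x along charger y. Two end stops at charger x 57.5 mm, to z 66 mm, then stop the front (pack y 56) of the top block.
- contact_block (a joint): orange sprung block between the end stops of the empty charger, 38 mm wide, up to 19 mm over the deck. 0 = out (face at charger x 44.5 mm), 0.013 m = fully in. The front of the pack's top block pushes it in; 0.6 to 1.2 N, less than a lying pack's friction. It blocks a pack lowered straight home: set down at least 15 mm short and slide.
- busy_charger: the second, identical charger, in use, fixed; same frame, its contact block already pressed in. Which of the two is nearer the robot varies.
- charging_pack: an identical loose pack, already upside down and home on the second charger, its underside 126 mm above the table; leave it alone. Frame as the first pack. (A further pack lies in the white bin near the robot, not part of the job.)

How it is judged:
On the way, in this order (a step that is already met when the one before it is completed fails the run):
1. the pack is turned upside down (angle between pack's own z axis and vertical above 2.9 rad), for 0.1 s.
2. upside down on the deck, the pack has pushed the contact block in (angle between pack's own z axis and vertical above 3 rad and value of joint contact_block above 0.009 m), for 0.2 s.
At the end, for the whole second after the job is handed in: The pack lies upside down and flat on the empty charger's deck (within 5 degrees and 3 mm), between the guides, latch towards the mouth, within 4 mm of fully home, the contact block pressed in at least 9 of its 13 mm, released and at rest (angle between pack's own z axis and vertical above 3.05 rad and value of joint contact_block above 0.009 m and x of pack in the frame of charger between -0.004 and 0.006 m and y of pack in the frame of charger between -0.005 and 0.005 m and z of pack in the frame of charger below 0.129 m and angle between the y axis of pack and the x axis of charger, either way round below 0.1 rad and x of pack_latch in the frame of charger below -0.04 m and contact force between pack and the fingers below 0.1 N and linear speed of pack below 0.02 m/s); the robot touches nothing.
It fails at once if the pack on the other charger is pushed more than 15 mm (distance of charging_pack from where it was at the start of the episode above 0.015 m).
It fails at once if the pack is slammed or forced into the charger (more than 80 N) (contact force between pack and charger above 80 N).
It also fails if it takes over 62 s, if anything falls off the work surface, if the arm or the gripper's body presses on something with over 40 N, if the wrist force passes 120 N, or if a joint passes its speed limit or range.

## Robot

A 7-joint arm with a two-finger parallel gripper is mounted at the origin on the work surface; the furniture and walls round the work are solid. World frame = base frame: x ahead of the robot, y to its left, z up, the work surface at z = 0. Lengths are in m, angles in rad, forces in N, time in s.
With the tool pointing down it reaches from about 0.425 to 0.875 m from the base axis. Payload 4.7 kg.
Tool frame: the origin (TCP) lies midway between the tips of the shut fingers; the grasp point (between the pads) lies 19 mm behind it; z points along the fingers, y is the line along which they close (so a half turn about z gives the same grasp; the last joint's range is limited). The gripper opens to 87 mm and grips with 3 to 60 N. Pads are 19 mm wide; open, the fingers measure 117 mm over their backs; the gripper's body (75 mm by 190 mm) begins 51 mm behind the grasp point.
Start: joints at [0.014, 0.321, -0.07, 1.45, 0.023, 1.371, -0.057], TCP at [0.65, -0, 0.196] pointing down, gripper open.
Joint ranges: [-2.86, 2.86], [-0.3, 2.09], [-1.38, 1.24], [0.06, 2.45], [-1.56, 4.7], [0.09, 2.05], [-2.69, 2.69]. Speed limits (rad/s): [2.57, 2.57, 3.14, 3.14, 3.14, 3.14, 3.14].

## Interface

Orientations are given as a unit quaternion [w, x, y, z].
In Python, from rig import manip gives the robot as it stands. The module is installed in compiled form; this text tells all that it offers.
- The arm moves only by the tool step_arm, never from a script. Its argument "rows" is text: rows parted by semicolons, each of 6 numbers parted by spaces: the shift along the tool's x, y, z in m, then the turn, a rotation vector about the tool's x, y, z in rad. A call has 1 to 8 rows; each row is the pose to reach, as a shift and turn from the pose commanded when the call began, along the tool's axes at that moment; what a row does not reach only later rows make up. A row lasts 1/10 s, in which the tool goes at most 50 mm and 8.59 degrees, less where a joint would pass 70% of its speed; a pose out of reach is approached as far as the arm can. A call with a gripper value outside its range is refused whole. "fingers" is the gripper command: -1 is fully open, 1 is shut, values between are in proportion, set as the call begins (left out, the last holds). The fingers move at their own pace and stop on an object; "squeeze" is the grip in N (left out, the last holds). Time passes only in rows, so rows that repeat a pose let the fingers close. It gives the time, the measured TCP pose, the force, the opening and the grip force at its end, in the units of the state.
- manip.sense(): the state, without advancing time (a new reading comes with each control period).
- manip.read_camera(name): name is "scene" or "side" or "wrist"; returns a dict with "img" (420x560x3 uint8, blue, green, red), "vfov" (degrees; the focal length in pixels is half the picture's height over the tangent of half this angle, whatever the lens; pixels are square), "cx", "cy" (the principal point, pixels), "R" (3x3) and "t" (3): a world point X has camera coordinates R X + t. Camera axes: x right, y down, z forward; pixel columns grow to the right and rows downward; lengths in m; the calibration is good to about 2 mm. The wrist camera is an equidistant fisheye: a pixel r from the principal point sees the ray r / f radians off the axis. A picture is of the moment at which its call begins. There is no depth.
- manip.job_done(): hands the job in; it is judged then, once.
Trained networks look in the newest picture that a camera, given by its name, has taken for a name from the list of things; names that differ only in an ending like _2 or _b are one class to them, and where a whole thing is asked for, a point or a joint stands for the part that bears it (a point fixed in the world has none). Each returns a list of dicts, best first, with "p" (0 to 1); they miss things now and then, are a little off and sometimes report something else, mostly with a low value. They report only what shows in the picture. A call takes as long as a camera call.
- manip.regions_of(name, camera): "region" (420x560 bool, what is visible of it) and "rect" ([left, top, right, bottom] in pixels, round what is visible of it).
- manip.landmark_of(name, camera): "xy" ([column, row] in pixels: a listed point, or the origin of a listed thing).
The state is a dict: "time_s": time; "qpos": joint angles; "joint_velocities": joint speeds; "tau": joint torques, N m; "eef_pos": TCP position; "orientation": TCP orientation; "contact_force": force on the tool from outside, world axes, zero at the start; "torque": the same for the moment, N m; "opening": finger opening in m; "gripper_force": force on a finger pad.
Only numpy, scipy, OpenCV 4.12 (cv2) and the standard library are available. Lean on these libraries where they do the work, as an engineer would, in place of code of your own. Each camera call takes 0.05 s, during which the arm holds its last target. There are 200 camera calls.

## Working session

There is one attempt and no reset: what is moved stays moved. The work goes in short steps, Python scripts to look and compute and a tool call to move; the robot and the scene stay as the last step left them, time stands still between calls to the robot, and variables do not carry over. Pictures are saved under pics/ and viewed, at most 10 in all, crops included, and the job is handed in when it is done.

Besides the shell and the picture viewer there is one more tool, called after "Request:" as name(argument=value, ...) on one line, values as JSON. step_arm: Moves the arm, as the interface text tells. Its arguments: {"type":"object","properties":{"rows":{"type":"string"},"fingers":{"type":"number"},"squeeze":{"type":"number"}},"required":["rows"]}

```bash
mkdir -p pics; cat > h.py <<'E'
import numpy as np, cv2
from rig import manip
from scipy.spatial.transform import Rotation as Ro
def ray(c,xy):
    f=c["img"].shape[0]/2/np.tan(np.radians(c["vfov"])/2)
    R=np.array(c["R"]);t=np.array(c["t"])
    d=np.array([(xy[0]-c["cx"])/f,(xy[1]-c["cy"])/f,1.])
    return -R.T@t, R.T@d
def atz(c,xy,z):
    o,d=ray(c,xy); return o+d*(z-o[2])/d[2]
def proj(c,X):
    f=c["img"].shape[0]/2/np.tan(np.radians(c["vfov"])/2)
    p=np.array(c["R"])@np.array(X)+np.array(c["t"]); return np.array([c["cx"]+f*p[0]/p[2],c["cy"]+f*p[1]/p[2]])
def tri(rs):
    A=0;b=0
    for o,d in rs:
        d=d/np.linalg.norm(d);P=np.eye(3)-np.outer(d,d);A=A+P;b=b+P@o
    return np.linalg.solve(A,b)
def toolR():
    q=manip.sense()["orientation"]; return Ro.from_quat([q[1],q[2],q[3],q[0]])
E
python3 - <<'E'
from h import *
for n in("scene","side"):
    c=manip.read_camera(n); cv2.imwrite(f"pics/{n}0.png",c["img"])
    print(n,"cam",-np.array(c["R"]).T@c["t"])
    for k in("pack","pack_face","pack_latch","charger","charger_seat","contact_block"):
        print(k,[(round(d["p"],2),np.round(d["xy"],1).tolist()) for d in manip.landmark_of(k,n)][:4])
    for k in("pack","charger","contact_block"):
        print("reg",k,[(round(d["p"],2),d["rect"]) for d in manip.regions_of(k,n)][:4])
s=manip.sense();print(s["time_s"],s["orientation"],s["eef_pos"],s["contact_force"])
E
```

```text
scene cam [0.19286696 0.68936457 0.77843009]
pack [(0.85, [308.2, 210.0])]
pack_face [(0.58, [315.9, 179.7])]
pack_latch [(0.89, [301.1, 203.3]), (0.24, [290.9, 310.1])]
charger [(0.94, [286.7, 312.4])]
charger_seat [(0.74, [291.5, 294.2])]Traceback (most recent call last):
  File "<stdin>", line 6, in <module>
ValueError: it knows: busy_charger, charger, charger_seat, charging_pack, pack, pack_face, pack_latch
```

```bash
python3 - <<'E'
from h import *
for n in("scene","side"):
    c=manip.read_camera(n); cv2.imwrite(f"pics/{n}0.png",c["img"])
    print(n,"cam",-np.array(c["R"]).T@c["t"])
    for k in("pack","pack_face","pack_latch","charger","charger_seat","charging_pack","busy_charger"):
        print(k,[(round(d["p"],2),np.round(d["xy"],1).tolist()) for d in manip.landmark_of(k,n)][:4])
    for k in("pack","charger"):
        print("reg",k,[(round(d["p"],2),d["rect"]) for d in manip.regions_of(k,n)][:4])
s=manip.sense();print(s["time_s"],s["orientation"],s["eef_pos"],s["contact_force"])
E
```

```text
scene cam [0.19286696 0.68936457 0.77843009]
pack [(0.79, [310.1, 207.7])]
pack_face [(0.68, [315.6, 178.8]), (0.3, [213.0, 279.9])]
pack_latch [(0.68, [302.3, 202.0])]
charger [(0.56, [289.1, 312.3])]
charger_seat [(0.64, [289.5, 296.1])]
charging_pack [(0.89, [205.3, 238.9])]
busy_charger [(0.93, [210.4, 278.0])]
reg pack [(0.9, [287.9, 171.9, 334.2, 228.3])]
reg charger [(0.58, [245.6, 262.3, 329.3, 354.5])]
side cam [0.13939285 0.56405301 0.65315546]
pack [(0.72, [322.9, 185.0])]
pack_face [(0.63, [324.0, 185.4])]
pack_latch [(0.59, [305.8, 209.3])]
charger [(0.83, [263.2, 342.2])]
charger_seat [(0.62, [263.8, 327.2]), (0.25, [169.7, 232.6])]
charging_pack [(0.95, [172.7, 231.7])]
busy_charger [(0.6, [180.9, 290.6])]
reg pack [(0.76, [292.3, 172.8, 352.4, 242.3])]
reg charger [(0.75, [202.5, 274.4, 321.3, 396.7])]
1.3 [3.07574504e-05 7.07098715e-01 7.07114846e-01 9.55631372e-06] [ 6.50025457e-01 -3.79482202e-05  1.95568230e-01] [0.10797916 0.09694547 0.51902229]
```

View pics/scene0.png

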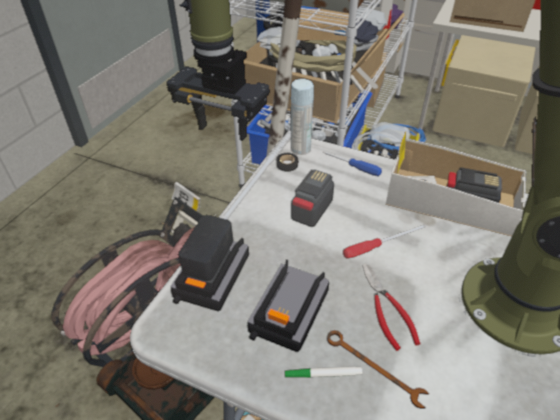

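View pics/side0.png

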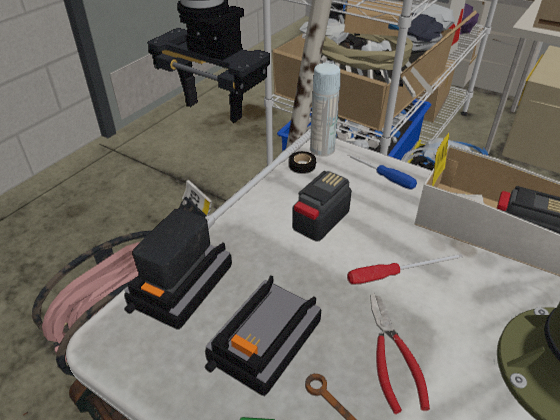

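The scene view shows the free pack at about (312,198), with its red latch towards the camera. The empty charger is at (289,302), orange block towards the camera, and the busy charger is at (210,262). The side view agrees. Next I fit poses from the region masks.

```bash
cat >> h.py <<'E'
def box(x0,x1,y0,y1,z0,z1): return np.array([[x,y,z] for x in(x0,x1) for y in(y0,y1) for z in(z0,z1)])/1000.
PACK=[box(-33,33,-57,60,0,58),box(-28,28,-45,56,58,80),box(-27,27,-41,44,80,84),box(-23,23,-60,-44,55,69)]
CH=[box(-80,80,-54,54,0,42),box(-54,68,30,40,42,62),box(-54,68,-40,-30,42,62)]
def sil(c,boxes,p,flip=False,z0=0):
    m=np.zeros((420*2,560*2),np.uint8); R=Ro.from_euler('z',p[2]).as_matrix()
    if flip: R=R@np.diag([-1,1,-1.])
    for b in boxes:
        q=np.array([proj(c,R@v+[p[0],p[1],z0]) for v in b])*2
        cv2.fillConvexPoly(m,cv2.convexHull(q.astype(np.float32)).astype(np.int32),1)
    return m>0
def fit(views,boxes,p0,**k):
    from scipy.optimize import minimize
    def cost(p):
        s=0
        for c,m in views:
            a=sil(c,boxes,p,**k); M=np.kron(m,np.ones((2,2)))>0
            s-=(a&M).sum()/(a|M).sum()
        return s/len(views)
    best=None
    for dy in(-.2,0,.2):
        x0=np.array(p0)+[0,0,dy]
        S=np.vstack([x0]+[x0+np.eye(3)[i]*[.02,.02,.2][i] for i in range(3)])
        r=minimize(cost,x0,method="Nelder-Mead",options=dict(initial_simplex=S,xatol=3e-4,fatol=1e-4))
        if best is None or r.fun<best.fun: best=r
    return best.x,best.fun
E
python3 - <<'E'
from h import *
C={n:manip.read_camera(n) for n in("scene","side")}
def views(k): return [(C[n],np.array(manip.regions_of(k,n)[0]["region"])) for n in C]
def lm(k,z): return [atz(C[n],manip.landmark_of(k,n)[0]["xy"],z) for n in C]
for k,z in(("pack_face",.084),("pack_latch",.062),("charger_seat",.042),("charging_pack",.126),("busy_charger",0)):
    print(k,np.round(lm(k,z),4).tolist())
p0=np.mean(lm("pack_face",.084),0)[:2]; c0=np.mean(lm("charger_seat",.042),0)[:2]
print("pack",fit(views("pack"),PACK,[*p0,np.pi]))
print("charger",fit(views("charger"),CH,[*c0,np.pi/2]))
b0=np.mean(lm("charging_pack",.126),0)[:2]
print("chpack",fit(views("charging_pack"),PACK,[*b0,0],flip=True,z0=.126))
E
```

```text
pack_face [[0.4718, -0.0893, 0.084], [0.4729, -0.0784, 0.084]]
pack_latch [[0.4792, -0.0387, 0.062], [0.4824, -0.027, 0.062]]
charger_seat [[0.4002, 0.2027, 0.042], [0.4008, 0.2103, 0.042]]
charging_pack [[0.5744, 0.1998, 0.126], [0.5899, 0.1949, 0.126]]
busy_charger [[0.5865, 0.2015, 0.0], [0.5819, 0.2049, 0.0]]
pack (array([ 0.47349277, -0.07981752,  3.15357321]), np.float64(-0.9121141003695585))
charger (array([0.4036273 , 0.20549561, 1.61900334]), np.float64(-0.8955201648184308))
chpack (array([0.58482234, 0.19199513, 0.19513209]), np.float64(-0.8705659627689821))
```

Request:
step_arm(rows="0.01 -0.05 0 0 -0.15 0;0.02 -0.09 0 0 -0.3 0;0.03 -0.13 0.02 0 -0.45 0;0.03 -0.176 0.04 0 -0.6 0;0.03 -0.176 0.05 0 -0.75 0;0.03 -0.176 0.056 0 -0.785 0;0.03 -0.176 0.056 0 -0.785 0", fingers=-1, squeeze=60)

```text
time_s: 3.2
eef_pos: [0.4739, 0.0308, 0.1379]
orientation: [0.269, 0.652, 0.655, -0.271]
contact_force: [-0.3, 0.0, 0.5]
opening: 0.0873
gripper_force: 0.0
```

```bash
python3 - <<'E'
import re
s=open('h.py').read()
s=s.replace('''    p=np.array(c["R"])@np.array(X)+np.array(c["t"]); return''','''    p=np.array(c["R"])@np.array(X)+np.array(c["t"])
    if c.get("fish"):
        fr=f; r=np.hypot(p[0],p[1])+1e-12; a=np.arctan2(r,p[2]); return np.array([c["cx"]+fr*a*p[0]/r,c["cy"]+fr*a*p[1]/r])
    return''')
s+='''
def cam(n):
    c=dict(manip.read_camera(n)); c["fish"]=n=="wrist"; return c
'''
open('h.py','w').write(s)
E
python3 - <<'E'
from h import *
C={n:cam(n) for n in("scene","side","wrist")}
print(manip.sense()["qpos"],manip.sense()["eef_pos"],toolR().as_matrix().round(3))
V=[]
im=C["wrist"]["img"].copy()
for n in C:
    r=manip.regions_of("pack",n); print(n,[(x["p"],x["rect"]) for x in r])
    if r: V.append((C[n],np.array(r[0]["region"])))
for v in V: print(fit([v],PACK,[.4735,-.08,np.pi]))
p,_=fit(V,PACK,[.4735,-.08,np.pi]);print(p,_)
m=sil(C["wrist"],PACK,p)[::2,::2]; cs,_=cv2.findContours(m.astype(np.uint8),0,2); cv2.drawContours(im,cs,-1,(0,255,0),1)
cv2.imwrite("pics/w1.png",im)
E
```

```text
[-0.44513574  0.29871447 -0.20121187  1.84282161  0.65197341  1.56453767
 -0.85593199] [0.47577956 0.02854292 0.14122685] [[ 0.006  1.    -0.001]
 [ 0.709 -0.005 -0.705]
 [-0.705  0.004 -0.709]]
scene [(0.76, [289.4, 168.7, 333.7, 228.2])]
side [(0.81, [289.9, 172.5, 353.0, 242.9])]
wrist [(0.75, [250.3, 129.1, 318.1, 244.8])]
(array([ 0.47012544, -0.07888918,  3.1970997 ]), np.float64(-0.26897905759162305))
(array([ 0.45754299, -0.08178202,  3.4704175 ]), np.float64(-0.6705702188991983))
(array([ 0.47530597, -0.08362512,  3.11181301]), np.float64(-0.9351316004577407))
[ 0.47434092 -0.08180686  3.11555038] -0.5918409626541128
```

View pics/w1.png

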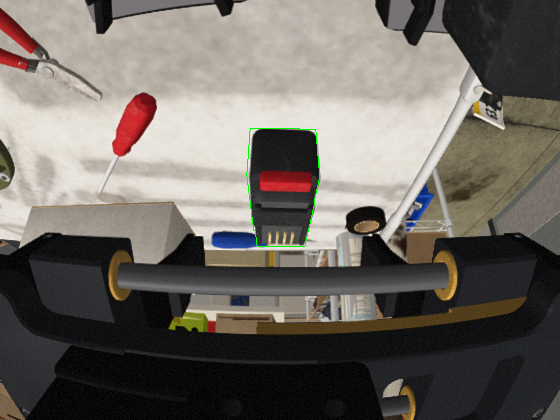

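The wrist picture shows the pack at (285,187), and the green fit outline matches it, latch at (285,182). Now I approach along the tool axis.

Request:
step_arm(rows="0 0.001 0.04 0 0 0;0 0.001 0.08 0 0 0;-0.001 0.001 0.11 0 0 0;-0.001 0.001 0.135 0 0 0;-0.001 0.001 0.15 0 0 0;-0.001 0.001 0.151 0 0 0")

```text
time_s: 4.1
eef_pos: [0.4743, -0.0797, 0.0333]
orientation: [0.27, 0.654, 0.652, -0.271]
contact_force: [-0.0, 1.0, 0.3]
opening: 0.0868
gripper_force: 0.0
```

Request:
step_arm(rows="0 0 0 0 0 0;0 0 0 0 0 0;0 0 0 0 0 0;0 0 0 0 0 0;0 0 0 0 0 0;0 0 0 0 0 0", fingers=1, squeeze=60)

```text
time_s: 4.7
eef_pos: [0.4762, -0.0762, 0.034]
orientation: [0.271, 0.653, 0.654, -0.269]
contact_force: [0.3, 4.0, 3.7]
opening: 0.0649
gripper_force: 59.5
```

Request:
step_arm(rows="-0.028 0 -0.028 0 0 0;-0.056 0 -0.056 0 0 0;-0.078 0 -0.078 0 0.1 0;-0.072 0 -0.084 0 0.24 0;-0.062 0 -0.094 0 0.38 0;-0.05 0 -0.106 0 0.52 0;-0.042 0 -0.113 0 0.65 0;-0.042 0 -0.113 0 0.785 0")

```text
time_s: 5.5
eef_pos: [0.4735, -0.0247, 0.1421]
orientation: [-0.003, 0.706, 0.708, 0.002]
contact_force: [-1.0, 0.5, -7.6]
opening: 0.0651
gripper_force: 59.7
```

Request:
step_arm(rows="0.003 0 0 0 0.14 0;0.006 0 0.005 0 0.28 0;0.009 0 0.01 0 0.42 0;0.012 0 0.015 0 0.55 0;0.015 0 0.02 0 0.67 0;0.018 0 0.03 0 0.785 0;0.018 0 0.03 0 0.785 0;0.018 0 0.03 0 0.785 0")

```text
time_s: 6.3
eef_pos: [0.4737, -0.0097, 0.1111]
orientation: [-0.271, 0.655, 0.653, 0.269]
contact_force: [0.6, 0.7, -6.0]
opening: 0.0649
gripper_force: 59.8
```

```bash
python3 - <<'E'
from h import *
s=manip.sense();print(s["qpos"],s["eef_pos"],s["contact_force"],s["opening"]);print(toolR().as_matrix().round(3))
for n in("scene","side"):
    c=cam(n);cv2.imwrite(f"pics/{n}2.png",c["img"])
a=cv2.imread("pics/scene2.png");b=cv2.imread("pics/side2.png")
cv2.imwrite("pics/b2.png",np.hstack([a[100:400,100:500],b[100:400,100:500]]))
E
```

```text
[ 0.27296245  0.31183483  0.25905107  1.90506416 -0.73258942  1.46319727
  0.82030509] [ 0.47369465 -0.00970197  0.11107745] [ 0.5865068   0.73423616 -5.99921794] 0.0648693989505694
[[ 0.004  1.    -0.003]
 [ 0.709 -0.001  0.706]
 [ 0.706 -0.005 -0.709]]
```

View pics/b2.png

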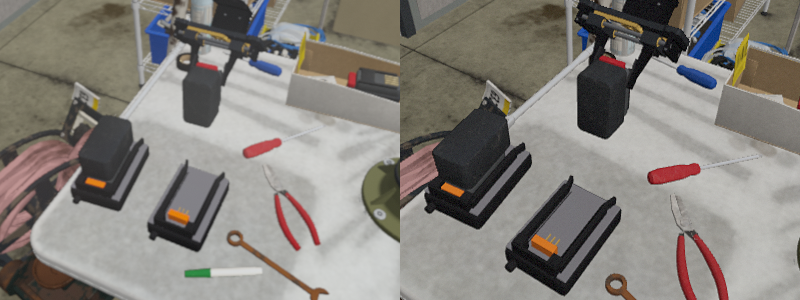

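The crops show the pack held contact end down over clear table, at (203,95) on the left and (602,100) on the right, its underside facing the chargers. I lower it now.

Request:
step_arm(rows="-0.014 0 0.014 0 0 0;-0.024 0 0.024 0 0 0;-0.028 0 0.028 0 0 0;-0.03 0 0.03 0 0 0;-0.031 0 0.031 0 0 0")

```text
time_s: 6.9
eef_pos: [0.475, -0.0091, 0.069]
orientation: [-0.271, 0.653, 0.653, 0.27]
contact_force: [0.4, -0.7, -6.5]
opening: 0.0648
gripper_force: 59.8
```

Request:
step_arm(rows="-0.001 0 0.001 0 0 0;-0.0015 0 0.0015 0 0 0;-0.0022 0 0.0022 0 0 0;-0.0022 0 0.0022 0 0 0")

```text
time_s: 7.3
eef_pos: [0.4752, -0.0094, 0.0663]
orientation: [-0.27, 0.653, 0.653, 0.271]
contact_force: [0.5, -0.2, -6.1]
opening: 0.0654
gripper_force: 59.8
```

Request:
step_arm(rows="-0.0007 0 0.0007 0 0 0;-0.0014 0 0.0014 0 0 0;-0.0014 0 0.0014 0 0 0")

```text
time_s: 7.6
eef_pos: [0.4752, -0.0088, 0.0658]
orientation: [-0.271, 0.653, 0.653, 0.271]
contact_force: [-2.1, -0.8, 4.4]
opening: 0.0645
gripper_force: 59.8
```

Request:
step_arm(rows="0 0 0 0 0 0;0 0 0 0 0 0;0 0 0 0 0 0;0 0 0 0 0 0", fingers=-1)

```text
time_s: 8.0
eef_pos: [0.4755, -0.0093, 0.0642]
orientation: [-0.27, 0.653, 0.653, 0.271]
contact_force: [-0.5, -0.3, 0.0]
opening: 0.085
gripper_force: 0.0
```

Request:
step_arm(rows="0 0 -0.02 0 0 0;0 0 -0.05 0 0 0;0 0 -0.09 0 0 0;0.02 0 -0.13 0 -0.1 0;0.06 0 -0.15 0 -0.24 0;0.1 0 -0.15 0 -0.38 0;0.14 0 -0.15 0 -0.52 0;0.17 0 -0.13 0 -0.66 0")

```text
time_s: 8.8
eef_pos: [0.4773, 0.019, 0.282]
orientation: [-0.038, 0.707, 0.705, 0.047]
contact_force: [1.4, 0.4, 0.1]
opening: 0.0872
gripper_force: 0.0
```

Request:
step_arm(rows="0.02 0 0.01 0 -0.14 0;0.04 0 0.025 0 -0.28 0;0.054 0 0.045 0 -0.42 0;0.054 0 0.065 0 -0.56 0;0.054 0 0.085 0 -0.7 0;0.054 0 0.1 0 -0.83 0;0.054 0 0.11 0 -0.91 0;0.054 0 0.11 0 -0.91 0")

```text
time_s: 9.6
eef_pos: [0.4728, 0.0886, 0.1695]
orientation: [0.269, 0.65, 0.656, -0.273]
contact_force: [-0.6, -0.3, 0.2]
opening: 0.087
gripper_force: 0.0
```

```bash
cat >> h.py <<'E'
def silg(c,boxes,T):
    m=np.zeros((420,560),np.uint8)
    for b in boxes:
        q=np.array([proj(c,T(v)) for v in b]); cv2.fillConvexPoly(m,cv2.convexHull(q.astype(np.float32)).astype(np.int32),1)
    return m>0
E
python3 - <<'E'
from h import *
from scipy.optimize import minimize
c=cam("wrist"); s=manip.sense();print(s["qpos"],s["eef_pos"]);print(toolR().as_matrix().round(3))
r=manip.regions_of("pack","wrist");print([(x["p"],x["rect"]) for x in r])
# standing: pack y->-Z, z->-Y, x: y cross z = -Z x -Y = ... 
Rs=np.array([[ -1,0,0],[0,0,-1],[0,-1,0.]])  # columns: pack x->-X, y->-Z, z->-Y
print(np.linalg.det(Rs))
M=np.array(r[0]["region"])
def T(p): 
    R=Ro.from_euler('z',p[2]).as_matrix()@Rs
    return lambda v:R@v+[p[0],p[1],.060]
def cost(p):
    a=silg(c,PACK,T(p)); return -(a&M).sum()/(a|M).sum()
p0=np.array([.475,.024,0]); S=np.vstack([p0,p0+[.015,0,0],p0+[0,.015,0],p0+[0,0,.15]])
o=minimize(cost,p0,method="Nelder-Mead",options=dict(initial_simplex=S,xatol=2e-4,fatol=1e-4));print(o.x,o.fun)
im=c["img"].copy();cs,_=cv2.findContours(silg(c,PACK,T(o.x)).astype(np.uint8),0,2); cv2.drawContours(im,cs,-1,(0,255,0),1)
cv2.imwrite("pics/w3.png",im)
E
```

```text
[-0.46212444  0.33631579 -0.28624624  1.73308882  0.63337865  1.68454744
 -0.88169742] [0.47406977 0.08729802 0.17190196]
[[-0.005  1.    -0.002]
 [ 0.707  0.003 -0.707]
 [-0.707 -0.005 -0.707]]
[(0.67, [239.1, 113.4, 318.3, 241.9])]
1.0
[0.46742251 0.02628766 0.13194736] -0.9526996876394467
```

View pics/w3.png

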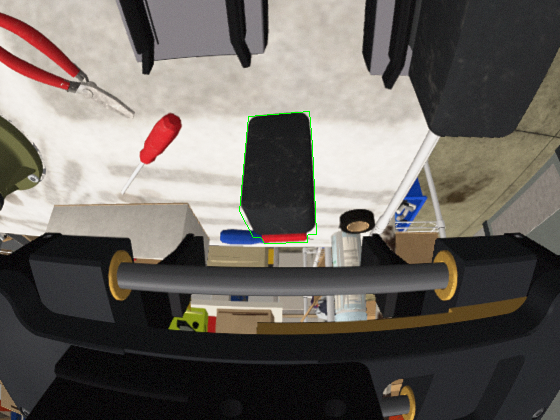

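The wrist view shows the standing pack at (280,175), turned by about 0.13 rad, and the outline fits. I align the tool yaw and go in.

Request:
step_arm(rows="-0.001 -0.004 0.03 -0.046 0 -0.046;-0.001 -0.007 0.06 -0.092 0 -0.092;-0.001 -0.007 0.087 -0.092 0 -0.092;-0.001 -0.004 0.11 -0.092 0 -0.092;-0.001 -0.002 0.13 -0.092 0 -0.092;-0.001 -0.001 0.143 -0.092 0 -0.092;-0.001 -0.001 0.147 -0.092 0 -0.092;-0.001 -0.001 0.147 -0.092 0 -0.092")

```text
time_s: 10.5
eef_pos: [0.4744, -0.0188, 0.0715]
orientation: [0.288, 0.61, 0.694, -0.252]
contact_force: [0.2, 0.5, 0.2]
opening: 0.0874
gripper_force: 0.0
```

Request:
step_arm(rows="0 0 0 0 0 0;0 0 0 0 0 0;0 0 0 0 0 0;0 0 0 0 0 0;0 0 0 0 0 0;0 0 0 0 0 0", fingers=1)

```text
time_s: 11.1
eef_pos: [0.4737, -0.0179, 0.0708]
orientation: [0.287, 0.609, 0.694, -0.252]
contact_force: [-4.3, 2.6, 3.6]
opening: 0.0655
gripper_force: 60.0
```

Request:
step_arm(rows="-0.028 0 -0.028 0 0 0;-0.056 0 -0.056 0 0 0;-0.085 0 -0.085 0 0.05 0;-0.085 0 -0.085 0 0.19 0;-0.085 0 -0.085 0 0.33 0;-0.085 0 -0.085 0 0.47 0;-0.085 0 -0.085 0 0.61 0;-0.085 0 -0.085 0 0.75 0")

```text
time_s: 11.9
eef_pos: [0.4735, -0.0186, 0.1904]
orientation: [0.012, 0.659, 0.752, -0.01]
contact_force: [-1.1, 0.1, -9.0]
opening: 0.0656
gripper_force: 60.0
```

Request:
step_arm(rows="0 0 0 0 0.14 0;0 0 0 0 0.28 0;0 0 0 0 0.42 0;0 0 0 0 0.56 0;0 0 0 0 0.7 0;0 0 0 0 0.82 0;0 0 0 0 0.82 0;0 0 0 0 0.82 0")

```text
time_s: 12.7
eef_pos: [0.4734, -0.0194, 0.1884]
orientation: [-0.287, 0.611, 0.694, 0.25]
contact_force: [0.5, 0.7, -6.2]
opening: 0.0656
gripper_force: 60.0
```

```bash
python3 - <<'E'
from h import *
s=manip.sense();print(s["time_s"],s["qpos"],s["eef_pos"],s["contact_force"],s["torque"],s["opening"]);print(toolR().as_matrix().round(3))
C={n:cam(n) for n in("scene","side")}
for k,f,z0,g in(("charger",CH,0,[.404,.205,1.6]),):
    V=[(C[n],np.array(manip.regions_of(k,n)[0]["region"])) for n in C]; print([manip.regions_of(k,n)[0]["p"] for n in C])
    p,q=fit(V,f,g);print(k,p,q)
    for v in V: print(fit([v],f,g))
for n in C: print(n,[(k,[(d["p"],np.round(atz(C[n],d["xy"],z),4)) for d in manip.landmark_of(k,n)][:1]) for k,z in(("charger_seat",.042),("charger",0))])
ims=[]
for n in C:
    im=C[n]["img"].copy();cs,_=cv2.findContours(silg(C[n],CH,lambda v:Ro.from_euler('z',p[2]).as_matrix()@v+[p[0],p[1],0]).astype(np.uint8),0,2);cv2.drawContours(im,cs,-1,(0,255,0),1); ims.append(im[100:400,100:500])
cv2.imwrite("pics/b4.png",np.hstack(ims))
E
```

```text
12.7 [ 0.24681826  0.28586623  0.27347953  1.76090288 -0.66702806  1.6495693
  0.79403374] [ 0.47344249 -0.0193837   0.18839849] [ 0.45067889  0.74447903 -6.22073963] [-2.03676181 -0.34594641 -0.04284447] 0.06563638885377508
[[-0.088  0.992 -0.093]
 [ 0.704  0.128  0.699]
 [ 0.705 -0.004 -0.709]]
[0.89, 0.74]
charger [0.40286148 0.20353364 1.63193013] -0.45041714542638756
(array([0.40286148, 0.20353364, 1.63193013]), np.float64(-0.9008342908527751))
(array([0.404, 0.205, 1.4  ]), np.float64(0.0))
scene [('charger_seat', [(0.97, array([0.4065, 0.2068, 0.042 ]))]), ('charger', [(0.61, array([0.4072, 0.1999, 0.    ]))])]
side [('charger_seat', [(0.65, array([0.4045, 0.2106, 0.042 ]))]), ('charger', [(0.76, array([0.4085, 0.208 , 0.    ]))])]
```

View pics/b4.png

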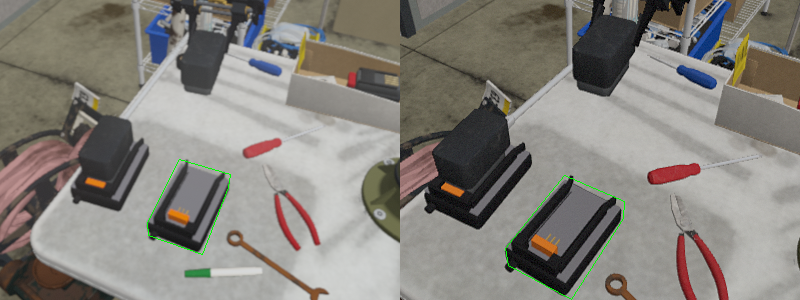

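The crops show the pack held upside down at (205,60) and (605,55), and the empty charger outlined at (190,205). The outline fits well. I carry the pack above the mouth side of the charger.

Request:
step_arm(rows="0.012 -0.005 0.022 0 0 0;0.024 -0.01 0.044 -0.01 0 0.01;0.036 -0.016 0.066 -0.02 0 0.02;0.05 -0.022 0.09 -0.03 0 0.03;0.064 -0.028 0.116 -0.04 0 0.04;0.08 -0.035 0.145 -0.05 0 0.05;0.09 -0.039 0.163 -0.056 0 0.057;0.096 -0.042 0.175 -0.056 0 0.057")

```text
time_s: 14.0
eef_pos: [0.4057, 0.168, 0.1346]
orientation: [-0.278, 0.636, 0.67, 0.263]
contact_force: [0.5, 0.2, -7.1]
opening: 0.0652
gripper_force: 60.0
```

Request:
step_arm(rows="0 0 0 0 0 0;0 0 0 0 0 0")

```text
time_s: 14.2
eef_pos: [0.4083, 0.1655, 0.1351]
orientation: [-0.277, 0.637, 0.67, 0.264]
contact_force: [1.3, -0.5, -7.4]
opening: 0.0656
gripper_force: 60.0
```

```bash
cat > m.py <<'E'
from h import *
from scipy.optimize import minimize
s=manip.sense();R0=toolR().as_matrix();print(s["time_s"],s["eef_pos"],s["contact_force"],s["opening"]);print(R0.round(3))
C={n:cam(n) for n in("scene","side")}
V=[];ims=[]
for n in C:
    r=manip.regions_of("pack",n); print(n,[(round(x["p"],2),np.round(x["rect"]).tolist()) for x in r])
    for x in r:
        l,t,rr,b=x["rect"]
        q=proj(C[n],[.406,.1755,.14])
        if l<q[0]<rr and t<q[1]<b: V.append((n,np.array(x["region"])));break
g=np.array(s["eef_pos"])-.019*R0[:,2]
def T(p):
    R=Ro.from_euler('zx',[p[3],p[4]]).as_matrix()@np.diag([-1,1,-1.]); return lambda v:R@v+p[:3]
def cost(p):
    k=0
    for n,M in V:
        a=silg(C[n],PACK,T(p)); k-=(a&M).sum()/(a|M).sum()
    return k/len(V)
p0=np.array([.406,.1755,.176,.049,0]);S=np.vstack([p0]+[p0+np.eye(5)[i]*[.01,.01,.01,.1,.08][i] for i in range(5)])
o=minimize(cost,p0,method="Nelder-Mead",options=dict(initial_simplex=S,xatol=2e-4,fatol=1e-4,maxiter=500));print("pack",o.x.round(4),o.fun, "nominal",cost(p0))
for n in C:
    im=C[n]["img"].copy();cs,_=cv2.findContours(silg(C[n],PACK,T(o.x)).astype(np.uint8),0,2);cv2.drawContours(im,cs,-1,(0,255,0),1)
    cs,_=cv2.findContours(silg(C[n],CH,lambda v:Ro.from_euler('z',1.62).as_matrix()@v+[.4045,.2055,0]).astype(np.uint8),0,2);cv2.drawContours(im,cs,-1,(0,0,255),1)
    im=cv2.resize(im,None,fx=2,fy=2,interpolation=cv2.INTER_CUBIC); u,v=(2*proj(C[n],[.405,.19,.08])).astype(int); ims.append(im[max(v-300,0):v+300,max(u-200,0):u+200][:590])
h=min(i.shape[0] for i in ims);cv2.imwrite("pics/b5.png",np.hstack([i[:h] for i in ims]))
E
python3 m.py
```

```text
14.2 [0.40830238 0.16545503 0.13509999] [ 1.3476092  -0.49823269 -7.35735526] 0.06559363182924095
[[-0.036  0.999 -0.035]
 [ 0.707  0.05   0.705]
 [ 0.706  0.001 -0.708]]
scene [(0.97, [266.0, 212.0, 322.0, 295.0])]
side [(0.58, [233.0, 217.0, 310.0, 320.0])]
pack [0.4082 0.1691 0.1759 0.1398 0.0558] -0.9150996239033315 nominal -0.8765048266096641
```

View pics/b5.png

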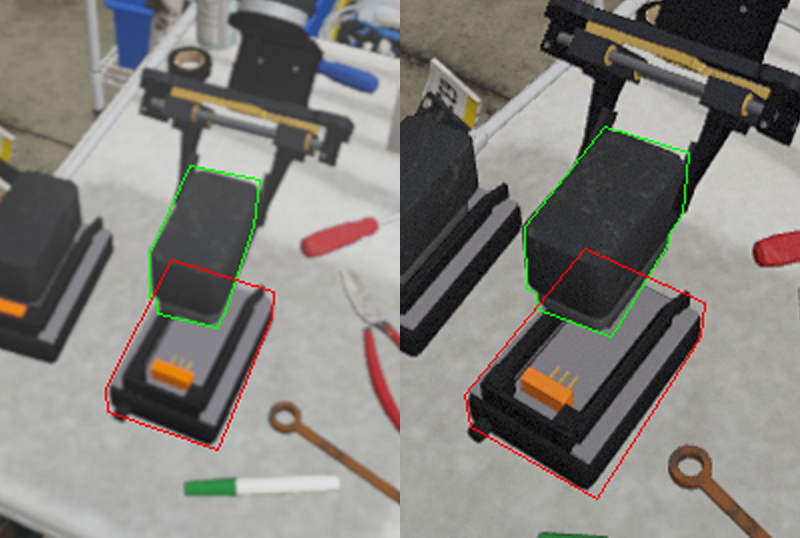

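The zoomed crops show the pack (green outline) above the charger mouth, with the orange block at (172,375) and (547,390). The red charger outline is 2 to 3 mm loose, so I refine the lateral position from the orange block and the guides.

```bash
python3 - <<'E'
from h import *
from scipy.optimize import minimize
V=[]
for n in("scene","side"):
    c=cam(n); im=c["img"]; h=cv2.cvtColor(im,cv2.COLOR_BGR2HSV)
    m=(h[...,0]>4)&(h[...,0]<20)&(h[...,1]>180)&(h[...,2]>110)
    u,v=proj(c,[.402,.255,.055]).astype(int); w=np.zeros_like(m); w[v-25:v+25,u-30:u+30]=1
    k,l,st,_=cv2.connectedComponentsWithStats((m&w).astype(np.uint8)); i=1+np.argmax(st[1:,4]); print(n,st[i]); V.append((c,l==i))
def cost(p,vs,yaw):
    R=Ro.from_euler('z',yaw).as_matrix(); k=0
    for c,M in vs:
        B=[box(44.5,44.5+p[2]*1000,-19,19,42+p[3]*1000,61)]
        a=silg(c,B,lambda v:R@v+[p[0],p[1],0]); k-=(a&M).sum()/(a|M).sum()
    return k/len(vs)
p0=np.array([.4045,.2055,.015,.003])
for vs in(V,V[:1],V[1:]):
  for yaw in(1.59,1.62,1.65):
    S=np.vstack([p0]+[p0+np.eye(4)[i]*.006 for i in range(4)])
    o=minimize(cost,p0,args=(vs,yaw),method="Nelder-Mead",options=dict(initial_simplex=S,xatol=1e-4,fatol=1e-4))
    e=np.array([np.cos(yaw),np.sin(yaw)]);print(yaw,o.x.round(4),round(o.fun,3),"block centre",(o.x[:2]+.05*e).round(4))
E
```

```text
scene [269 310  19  14 166]
side [231 334  26  22 303]
1.59 [0.4041 0.2099 0.0102 0.0081] -0.867 block centre [0.4032 0.2599]
1.62 [0.4054 0.2108 0.0087 0.0071] -0.833 block centre [0.4029 0.2607]
1.65 [0.4069 0.2104 0.0109 0.0094] -0.823 block centre [0.4029 0.2602]
1.59 [0.4011 0.2111 0.0107 0.0108] -0.843 block centre [0.4002 0.2611]
1.62 [0.4054 0.2104 0.0099 0.0089] -0.832 block centre [0.403  0.2603]
1.65 [0.4062 0.2118 0.0088 0.0076] -0.816 block centre [0.4023 0.2616]
1.59 [0.4044 0.2099 0.0108 0.0091] -0.879 block centre [0.4034 0.2599]
1.62 [0.405  0.2096 0.0117 0.008 ] -0.86 block centre [0.4025 0.2595]
1.65 [0.4076 0.21   0.0108 0.0083] -0.861 block centre [0.4036 0.2598]
```

Request:
step_arm(rows="-0.01 -0.001 0.01 0 0 0;-0.02 -0.001 0.02 0 0 0;-0.026 -0.001 0.026 0 0 0;-0.029 -0.001 0.029 0 0 0;-0.031 -0.001 0.031 0 0 0;-0.031 -0.001 0.031 0 0 0")

```text
time_s: 15.1
eef_pos: [0.4065, 0.1663, 0.0908]
orientation: [-0.278, 0.637, 0.669, 0.263]
contact_force: [0.0, 0.1, -8.1]
opening: 0.0652
gripper_force: 60.0
```

Request:
step_arm(rows="-0.0015 0 0.0015 0 0 0;-0.003 0 0.003 0 0 0;-0.004 0 0.004 0 0 0;-0.0045 0 0.0045 0 0 0;-0.0045 0 0.0045 0 0 0")

```text
time_s: 15.6
eef_pos: [0.4068, 0.1661, 0.0847]
orientation: [-0.277, 0.637, 0.669, 0.264]
contact_force: [1.1, 0.9, -6.9]
opening: 0.0659
gripper_force: 60.0
```

Request:
step_arm(rows="-0.0006 0 0.0006 0 0 0;-0.0012 0 0.0012 0 0 0;-0.0012 0 0.0012 0 0 0")

```text
time_s: 15.9
eef_pos: [0.4068, 0.1661, 0.083]
orientation: [-0.277, 0.637, 0.669, 0.264]
contact_force: [1.7, 1.2, -6.3]
opening: 0.0657
gripper_force: 60.0
```

Request:
step_arm(rows="-0.0005 0 0.0005 0 0 0;-0.001 0 0.001 0 0 0;-0.001 0 0.001 0 0 0")

```text
time_s: 16.2
eef_pos: [0.4068, 0.1661, 0.0816]
orientation: [-0.277, 0.637, 0.669, 0.264]
contact_force: [3.2, 1.2, -7.0]
opening: 0.0658
gripper_force: 60.0
```

Request:
step_arm(rows="0 0.001 0 0 0 0;-0.0005 0.001 0.0005 0 0 0;-0.001 0.001 0.001 0 0 0;-0.001 0.001 0.001 0 0 0")

```text
time_s: 16.6
eef_pos: [0.407, 0.1663, 0.0804]
orientation: [-0.278, 0.637, 0.67, 0.263]
contact_force: [-1.0, -1.8, -1.6]
opening: 0.0657
gripper_force: 60.0
```

Request:
step_arm(rows="-0.0004 0 0.0004 0 0 0;-0.0007 0 0.0007 0 0 0;-0.0007 0 0.0007 0 0 0")

```text
time_s: 16.9
eef_pos: [0.4071, 0.1663, 0.0804]
orientation: [-0.278, 0.636, 0.669, 0.264]
contact_force: [-4.2, -4.7, 4.8]
opening: 0.0654
gripper_force: 60.0
```

```bash
sed -i 's/\.176,\.049,0\]/.126,.049,0]/; s/b5/b6/; s/\.14\])/.10])/' m.py; python3 m.py; python3 -c "
from h import *
print(manip.sense()['torque'])"
```

```text
16.9 [0.40714338 0.16632628 0.08039479] [-4.21880335 -4.7176693   4.75604212] 0.06537167121918704
[[-0.036  0.999 -0.037]
 [ 0.705  0.051  0.707]
 [ 0.708 -0.001 -0.706]]
scene [(0.76, [268.0, 235.0, 324.0, 312.0])]
side [(0.93, [233.0, 247.0, 313.0, 343.0])]
pack [0.4083 0.1682 0.1171 0.1224 0.0783] -0.9157701006493739 nominal -0.8630510400978255
[-1.13976086  0.67603889  0.66768303]
```

View pics/b6.png

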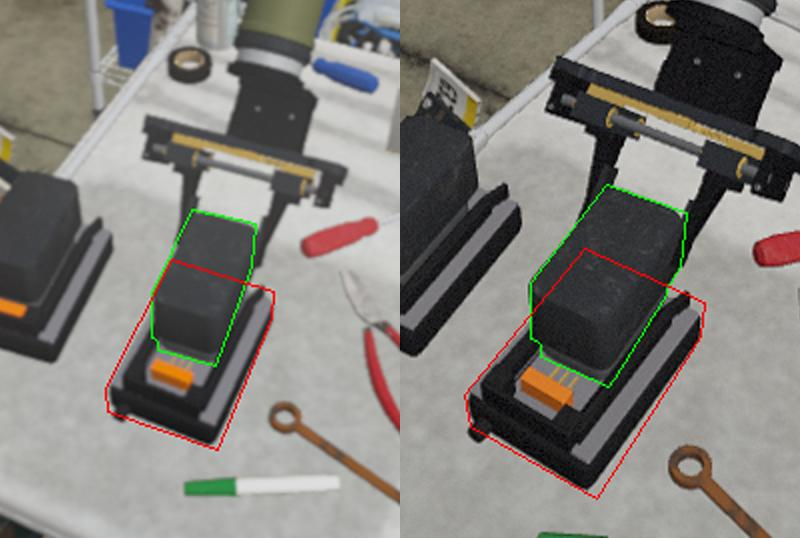

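The crops show the pack sitting between the guides, short of the orange block at (172,375) and (547,388). I let go so it settles flat, then regrip lightly and slide.

Request:
step_arm(rows="0 0 0 0 0 0;0 0 0 0 0 0;0 0 0 0 0 0", fingers=-1)

```text
time_s: 17.4
eef_pos: [0.408, 0.1667, 0.0797]
orientation: [-0.277, 0.637, 0.669, 0.264]
contact_force: [0.5, 0.7, -0.2]
opening: 0.0819
gripper_force: 0.0
```

Request:
step_arm(rows="0 0 0 0 0 0;0 0 0 0 0 0;0 0 0 0 0 0;0 0 0 0 0 0;0 0 0 0 0 0;0 0 0 0 0 0", fingers=1, squeeze=25)

```text
time_s: 18.0
eef_pos: [0.4071, 0.1663, 0.0791]
orientation: [-0.278, 0.637, 0.67, 0.263]
contact_force: [-0.2, -1.5, 1.5]
opening: 0.0659
gripper_force: 25.0
```

Request:
step_arm(rows="0.003 0 0.003 0 0 0;0.006 0 0.006 0 0 0;0.009 0 0.009 0 0 0;0.012 0 0.012 0 0 0;0.0155 0 0.0155 0 0 0;0.0155 0 0.0155 0 0 0")

```text
time_s: 18.6
eef_pos: [0.4063, 0.1864, 0.0792]
orientation: [-0.277, 0.638, 0.669, 0.263]
contact_force: [-5.3, -7.9, 6.9]
opening: 0.0654
gripper_force: 25.0
```

Request:
step_arm(rows="0.001 -0.001 0.0007 0 0 0;0.0022 -0.001 0.002 0 0 0;0.0033 -0.001 0.003 0 0 0;0.0045 -0.001 0.0042 0 0 0;0.0045 -0.001 0.0042 0 0 0")

```text
time_s: 19.1
eef_pos: [0.4062, 0.1924, 0.0792]
orientation: [-0.276, 0.638, 0.669, 0.264]
contact_force: [-0.8, -7.2, 2.2]
opening: 0.0658
gripper_force: 25.0
```

Request:
step_arm(rows="0.0007 0 0.0007 0 0 0;0.0014 0 0.0014 0 0 0;0.0021 0 0.0021 0 0 0;0.0028 0 0.0028 0 0 0;0.0028 0 0.0028 0 0 0")

```text
time_s: 19.6
eef_pos: [0.4062, 0.1962, 0.0792]
orientation: [-0.276, 0.638, 0.669, 0.264]
contact_force: [-0.9, -7.0, 2.2]
opening: 0.0661
gripper_force: 25.0
```

Request:
step_arm(rows="0.0007 0 0.0007 0 0 0;0.0014 0 0.0014 0 0 0;0.0021 0 0.0021 0 0 0;0.0028 0 0.0028 0 0 0;0.0028 0 0.0028 0 0 0")

```text
time_s: 20.1
eef_pos: [0.4062, 0.1978, 0.0791]
orientation: [-0.275, 0.639, 0.669, 0.263]
contact_force: [-4.4, -18.1, 9.4]
opening: 0.0659
gripper_force: 25.0
```

Request:
step_arm(rows="0.0007 0 0.0007 0 0 0;0.0014 0 0.0014 0 0 0;0.0014 0 0.0014 0 0 0")

```text
time_s: 20.4
eef_pos: [0.4061, 0.198, 0.079]
orientation: [-0.274, 0.639, 0.669, 0.263]
contact_force: [-8.1, -25.4, 12.9]
opening: 0.0656
gripper_force: 25.0
```

```bash
python3 m.py; python3 - <<'E'
from h import *
ims=[]
for n in("scene","side"):
    c=cam(n); u,v=proj(c,[.405,.22,.08]).astype(int); ims.append(cv2.resize(c["img"][v-75:v+75,u-50:u+50],None,fx=4,fy=4,interpolation=cv2.INTER_CUBIC))
cv2.imwrite("pics/b7.png",np.hstack(ims))
E
```

```text
20.4 [0.40613291 0.19804657 0.07903293] [ -8.06436186 -25.35193723  12.88454739] 0.06558449942447349
[[-0.033  0.999 -0.031]
 [ 0.711  0.046  0.702]
 [ 0.702  0.001 -0.712]]
scene [(0.9, [262.0, 246.0, 316.0, 324.0])]
side [(0.56, [220.0, 258.0, 302.0, 358.0])]
pack [0.4139 0.1882 0.1018 0.0934 0.0479] -0.8983720804963642 nominal -0.6073209816358509
```

View pics/b7.png

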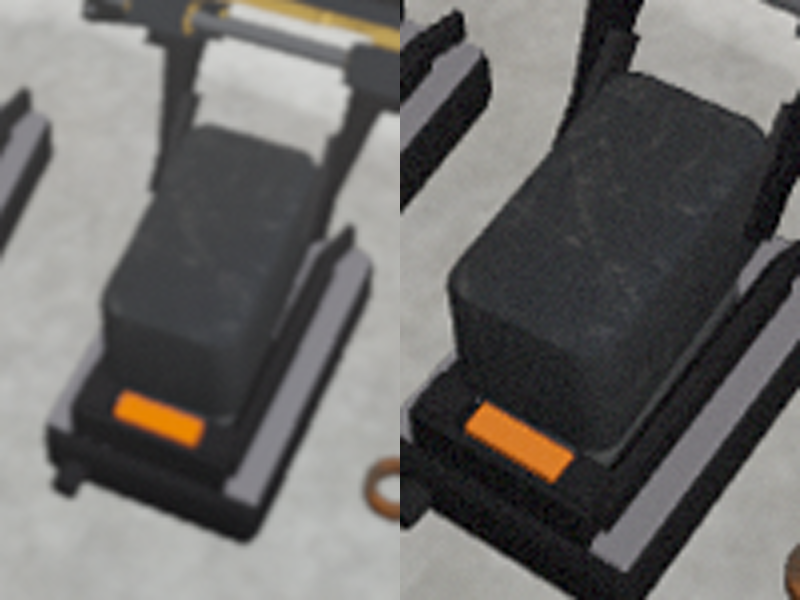

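The crops show the pack down between the guides with the orange block, now only a strip at (160,418) and (520,440), pushed towards the tower. I check the block's travel by image shift against the first pictures.

```bash
python3 - <<'E'
from h import *
def msk(im,c):
    h=cv2.cvtColor(im,cv2.COLOR_BGR2HSV);m=(h[...,0]>4)&(h[...,0]<20)&(h[...,1]>180)&(h[...,2]>110)
    u,v=proj(c,[.402,.26,.055]).astype(int); w=np.zeros_like(m); w[v-25:v+25,u-30:u+30]=1
    k,l,st,_=cv2.connectedComponentsWithStats((m&w).astype(np.uint8)); return l==1+np.argmax(st[1:,4])
e=np.array([-.047,.999])
for n in("scene","side"):
    c=cam(n)
    for nm,im in(("before",cv2.imread(f"pics/{n}0.png")),("now",c["img"])):
        y,x=np.nonzero(msk(im,c)); P=np.array([atz(c,(a,b),.061)[:2] for a,b in zip(x,y)])
        s=(P-[.405,.2095])@e; print(n,nm,len(x),np.percentile(s,[2,50,98]).round(4))
E
```

```text
scene before 170 [0.0447 0.053  0.0615]
scene now 149 [0.0562 0.0629 0.0694]
side before 304 [0.0441 0.0524 0.0614]
side now 232 [0.0564 0.0627 0.0691]
```

Front edge of the block moved about 12 mm and the push met a hard stop, so the pack is home. I release and retreat.

Request:
step_arm(rows="0 0 0 0 0 0;0 0 0 0 0 0;0 0 0 0 0 0;0 0 0 0 0 0", fingers=-1)

```text
time_s: 21.2
eef_pos: [0.4044, 0.2046, 0.0792]
orientation: [-0.278, 0.637, 0.67, 0.263]
contact_force: [-0.1, 0.1, -0.1]
opening: 0.0852
gripper_force: 0.0
```

Request:
step_arm(rows="0 0 -0.01 0 0 0;0 0 -0.03 0 0 0;0 0 -0.06 0 0 0;0 0 -0.09 0 0 0;0 0 -0.12 0 0 0;0 0 -0.14 0 0 0;0 0 -0.14 0 0 0")

```text
time_s: 21.9
eef_pos: [0.4117, 0.1028, 0.1803]
orientation: [-0.275, 0.638, 0.669, 0.265]
contact_force: [-0.0, 0.3, 0.0]
opening: 0.0867
gripper_force: 0.0
```

```bash
python3 - <<'E'
from h import *
ims=[]
for n in("scene","side"):
    c=cam(n); u,v=proj(c,[.45,.2,.08]).astype(int); ims.append(cv2.resize(c["img"][v-90:v+110,u-90:u+43+0],None,fx=3,fy=3,interpolation=cv2.INTER_CUBIC))
cv2.imwrite("pics/b8.png",np.hstack(ims)); s=manip.sense(); print(s["eef_pos"],s["contact_force"])
C=[cam("scene"),cam("side")]
print([[(round(d["p"],2),atz(c,d["xy"],.126).round(4)) for d in manip.landmark_of("pack",n)][:2] for n,c in zip(("scene","side"),C)])
E
```

```text
[0.40954853 0.10537658 0.17823263] [-0.18389038  1.31233293  0.09659439]
[[(0.91, array([0.4028, 0.2054, 0.126 ]))], [(0.78, array([0.404 , 0.2093, 0.126 ]))]]
```

View pics/b8.png

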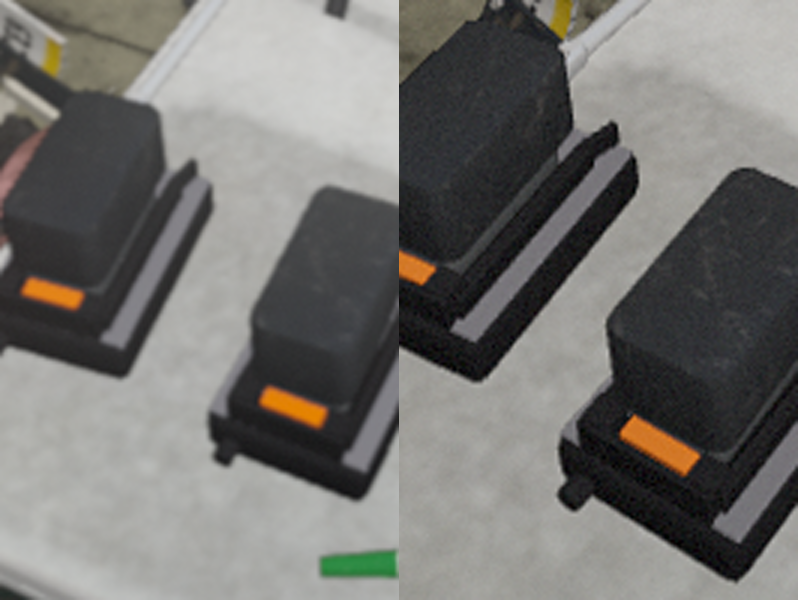

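The crops show the pack flat and released at (325,290) and (700,320), with the same orange strip as the busy charger. Nothing touches it.

```bash
python3 -c "
from rig import manip
print(manip.job_done())"
```

```text
the job is handed in; nothing more can be done
None
```

I handed the job in with the pack upside down, home against the end stops of the empty charger, and released; the contact block is pressed in by about 12 of its 13 mm, judged from the pictures. No verdict came back.

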